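# Free the fruit wedger's carriage and draw it to the loading end

## Robot

A 6-joint arm with a two-finger parallel gripper is mounted at the origin on the work surface. World frame = base frame: x ahead of the robot, y to its left, z up, the work surface at z = 0. Lengths are in m, angles in rad, forces in N, time in s.
With the tool pointing down it reaches from about 0.375 to 0.925 m from the base axis. Payload 5.7 kg.
Tool frame: the origin (TCP) lies midway between the tips of the shut fingers; the grasp point (between the pads) lies 19 mm behind it; x points along the fingers, y is the direction in which the jaws open and shut, and the axes are right-handed (so a half turn about x gives the same grasp; the last joint's range is limited). The gripper opens to 85 mm and grips with 20 to 120 N. Pads are 22 mm wide; open, the fingers measure 114 mm over their backs; the gripper's body (76 mm by 85 mm) begins 54 mm behind the grasp point. The pads swing forward as they close: fully open they stand 13 mm farther back than shut.
Start: joints at [1.127, 0.359, 1.51, -0, 1.272, -0.115], TCP at [0.194, 0.568, 0.231] pointing down, gripper open.
Joint ranges: [-2.97, 2.97], [-1.01, 2.36], [0.21, 2.38], [-0.96, 4.11], [0.2, 2.71], [-2.98, 2.98]. Speed limits (rad/s): [2.39, 2.39, 3.14, 3.14, 3.14, 3.14].

## Interface

Orientations are given as a rotation vector (axis times angle).
In Python, from workcell import env gives the robot as it stands.
- The arm moves only by the tool move_arm, never from a script. Its argument "increments" is a list of rows, each an object of numbers: "ax", "ay", "az": the turn, a rotation vector about the tool's x, y, z in degrees; "x", "y", "z": the shift along the tool's x, y, z in m; "hand": the finger opening in m, from 0 to 0.0854. In form: [{"ax": .., "ay": .., "az": .., "x": .., "y": .., "z": .., "hand": ..}, ...]. A call has exactly 8 rows; each row is the pose to reach, as a shift and turn from the pose measured when the call began, along the tool's axes at that moment; what a row does not reach only later rows make up. A row lasts 1/10 s, in which the tool goes at most 50 mm and 8.59 degrees, less where a joint would pass 70% of its speed; a pose out of reach is approached as far as the arm can. A call with a gripper value outside its range is refused whole. The fingers move at their own pace and stop on an object; the grip force is fixed at half the most. Time passes only in rows, so rows that repeat a pose let the fingers close, or fill a call up. It gives the time, the measured TCP pose, the force and the opening at its end, in the units of the state.
- env.get_state(): the state, without advancing time (a new reading comes with each control period).
- env.camera(name): name is "side" or "top"; returns the picture (480x640x3 uint8, red, green, blue); there is no depth.
- env.get_calibration(name): a dict with "K" (3x3 intrinsics, pixels), "dist_coeffs" ([k1, k2, p1, p2, k3] as OpenCV has them; the pictures are not rectified), "origin" and "orientation" of the camera in the world. Camera axes: x right, y up, looking along -z (the intrinsics and any distortion apply to the point x, -y, -z); pixel columns grow to the right and rows downward; lengths in m; the calibration is good to about 2 mm. A picture is of the moment at which its call begins. get_calibration takes no time and is no camera call.
- env.job_done(): hands the job in, once; it reports no verdict.
Trained networks look in the newest picture that a camera, given by its name, has taken for a name from the list of things; names that differ only in an ending like _2 or _b are one class to them, and where a whole thing is asked for, a point or a joint stands for the part that bears it (a point fixed in the world has none). Each returns a list of dicts, best first, with "conf" (0 to 1); they miss things now and then, are a little off and sometimes report something else, mostly with a low value. They report only what shows in the picture. A call takes as long as a camera call.
- env.spot_in(query, camera): "extent" ([left, top, right, bottom] in pixels, round what is visible of it).
The state is a dict: "time": time; "joint_pos": joint angles; "qd": joint speeds; "joint_efforts": joint torques, N m; "tcp_pos": TCP position; "tcp_rot": TCP orientation; "wrist_force": force on the tool from outside, world axes, zero at the start; "wrist_torque": the same for the moment, N m; "finger_gap": finger opening in m.
Only numpy, scipy, OpenCV 4.12 (cv2) and the standard library are available. Lean on these libraries where they do the work, as an engineer would, in place of code of your own. Each camera call takes 0.05 s, during which the arm holds its last target. There are 200 camera calls.

## Task

The fruit wedger's carriage is locked beside its blades. Pull the knob up out of its notch, turn it counterclockwise until it snaps fully down into the free notch (feel for it: its exact place is not marked, and do not force the knob), then gently slide the carriage by its handle away from the blades until it rests against the rubber end stop. Let go of everything, and leave the fruit and other things on the counter alone.

Things in the scene. Friction and masses are not known exactly. Their poses are not given: they have to be found in the camera images.
- wedger: fixed grey base plate of a counter-top fruit wedger, 240 mm along its x (-130 to 110) by 340 mm along its y (-190 to 150), top 25 mm above the counter. Origin at counter level, z up. Vertical knob axis at x -75, y 0 mm; two rails along y carry the carriage (x 35 mm) from the round blade frame (y -165 mm, 130 mm high) to the end stop on the +y end.
- knob: black sprung knob, 100 g, beside the rails. Origin on its vertical axis, 80 mm above the counter when fully down. Upright grip bar 48 (knob x) x 14 thick (knob y) x 36 mm tall, from 20 below to 16 above the origin; pinch it across the 14 mm. Round 66 mm skirt below it. A steel bolt tab sticks out along +x to 44 mm from the axis, 20 to 32 mm below the origin; locked: x along the wedger's x.
- collar: fixed metal collar, 63 mm across, under the knob, centred on its axis, origin 25 mm above the counter. A pin under the skirt sits in a 6 mm deep notch. The free notch lies 60 to 100 degrees counterclockwise (seen from above) of the locked one; it differs each time, is hidden by the skirt and takes the pin within 3.5 degrees. Between the notches the pin rides on a level land, 6 mm up.
- knob_top (a point): centre of the top of the knob's grip bar, on its axis, 96 mm above the counter when the knob is fully down, 102 mm on the land. A spring draws the knob down with 7 N, 10 N at its pull stop 10 mm up. Let go over the land, it rests there and turns on easily (0.1 Nm) by fingers just loose on the bar, or taken anew; at the free notch it drops 6 mm by itself and resists turning.
- carriage: aluminium sliding carriage, 0.4 to 0.8 kg, plate 110 (x) x 90 mm (y), axes as the wedger's; origin under its middle, 25 mm above the counter. It starts at y -60 mm in the wedger's frame and slides to +y (about 2 to 5 N) when the knob's tab is out of the way of its lug; at y 50 mm it touches the end stop. An upright disc of 60 mm diameter stands at its -y edge (35 to 43 mm from the middle).
- handle (a point): centre of the carriage's black handle bar: 55 mm along the wedger's x, 16 mm thick along y, 34 mm tall (17 above and below this point), 95 mm above the counter, on a thin post. 42 mm of free room to the disc behind it, all free on the +y side.
- bumper: fixed end stop at the +y end of the rails: a rubber block 50 mm wide (x), 22 mm tall, with a metal bracket behind it. Origin at the middle of its face to the carriage, 25 mm above the counter.
- apple: bystander: red apple, 72 mm across, 65 mm tall, standing beyond the +y end of the wedger. Origin under its middle.
- green_apple: bystander: yellow-green apple, 72 mm across, 65 mm tall, standing well to one side of the robot. Origin under its middle.
- pomegranate: bystander: pomegranate, 86 mm across, 78 mm tall, standing beyond the blade end of the wedger. Origin under its middle.
- mango: bystander: mango standing on its blunt end, 72 mm across, 95 mm tall, well to one side of the robot. Origin under its middle.
- steel_cup: bystander: open steel cup, 70 mm across, 85 mm tall, behind the wedger (its +x side). Origin under its middle.
- tape_roll: bystander: cardboard tape ring, 76 mm across, 25 mm tall, lying between the robot and the wedger. Origin under its middle.
- knife: bystander: small fruit knife with a red handle, 190 mm long, 14 mm high, lying between the robot and the wedger. Origin where handle and blade meet.

How it is judged:
On the way, in this order (a step that is already met when the one before it is completed fails the run):
1. the knob is pulled up out of its notch (z of knob in the frame of wedger above 0.0855 m), for 0.05 s.
2. the knob sits fully down in the free notch (z of knob in the frame of wedger below 0.082 m and angle between the x axis of knob and the x axis of wedger, either way round above 0.8 rad), for 0.3 s.
3. the carriage is at the end stop (y of carriage in the frame of wedger above 0.046 m), for 0.2 s.
At the end, for the whole second after the job is handed in: The knob sits fully down (within 2 mm) in the free notch, and the carriage is at rest within 4 mm of touching the end stop (all of step 2 and y of carriage in the frame of wedger above 0.046 m and linear speed of carriage below 0.005 m/s).
It fails at once if the knob is forced: its pin or its pull stop presses on the collar with more than 30 N (contact force between knob and collar above 30 N).
It fails at once if the carriage is forced against the locked knob's bolt with more than 20 N (contact force between carriage and knob above 20 N).
It fails at once if the carriage is driven into the end stop with more than 20 N (contact force between carriage and bumper above 20 N).
It fails at once if a bystander is moved by more than 25 mm (distance of any of apple, green_apple, pomegranate, mango, steel_cup, tape_roll, knife from where it was at the start of the episode above 0.025 m).
It also fails if it takes over 72 s, if anything falls off the work surface, if the arm or the gripper's body presses on something with over 40 N, if the wrist force passes 120 N, or if a joint passes its speed limit or range.

## Working session

There is one attempt and no reset: what is moved stays moved. The work goes in short steps, Python scripts to look and compute and a tool call to move; the robot and the scene stay as the last step left them, time stands still between calls to the robot, and variables do not carry over. Pictures are saved under pics/ and viewed, on a budget of 10 in all, crops included, one or two more only if the job needs it, and the job is handed in when it is done.

Besides the shell and the picture viewer there is one more tool, called as name(argument=value, ...), one argument or row to a line, values as JSON. move_arm: Moves the arm, as the interface text tells. Its arguments: {"type":"object","properties":{"increments":{"type":"array"}},"required":["increments"]}

```bash
ls; mkdir -p pics; cat > h.py <<'E'
import numpy as np, cv2
from scipy.spatial.transform import Rotation as R
from workcell import env
def cal(n):
    c=env.get_calibration(n); o=np.array(c['orientation'],float)
    M=o if o.shape==(3,3) else (R.from_rotvec(o).as_matrix() if o.size==3 else R.from_quat(o).as_matrix())
    return np.array(c['K']),np.array(c['dist_coeffs']),np.array(c['origin']),M
def ray(n,px):
    K,d,o,M=cal(n); u=cv2.undistortPoints(np.array([[px]],float),K,d)[0,0]
    v=M@np.array([u[0],-u[1],-1]); return o,v
def at(n,px,z):
    o,v=ray(n,px); return o+v*(z-o[2])/v[2]
def proj(n,P):
    K,d,o,M=cal(n); p=(np.atleast_2d(P)-o)@M; p=p*[1,-1,-1]
    return cv2.projectPoints(p,np.zeros(3),np.zeros(3),K,d)[0][:,0]
E
python3 - <<'E'
from h import *
print(env.get_calibration('top')); print(env.get_calibration('side')); print(env.get_state())
for n in ('top','side'):
    cv2.imwrite(f'pics/{n}0.png',env.camera(n)[:,:,::-1])
    for q in ('wedger','knob','collar','knob_top','carriage','handle','bumper','apple','tape_roll','knife'):
        r=env.spot_in(q,n); print(n,q,[(np.round(x['extent']),round(x['conf'],2)) for x in r[:2]])
E
```

```text
pics
{'K': array([[551.9936815 ,   0.        , 315.4994995 ],
       [  0.        , 551.9936815 , 236.74749297],
       [  0.        ,   0.        ,   1.        ]]), 'dist_coeffs': array([-0.08858903,  0.        ,  0.        ,  0.        ,  0.        ]), 'origin': array([ 0.44738202, -0.01297771,  1.54398756]), 'orientation': array([ 0.0528531 , -0.04067932, -1.55857326])}
{'K': array([[614.44570442,   0.        , 318.20581468],
       [  0.        , 614.44570442, 229.41565016],
       [  0.        ,   0.        ,   1.        ]]), 'dist_coeffs': array([0.03080159, 0.        , 0.        , 0.        , 0.        ]), 'origin': array([-0.09409512, -1.18907929,  1.04298063]), 'orientation': array([ 0.93380355, -0.24010344, -0.4488249 ])}
{'time': 0.0, 'joint_pos': array([ 1.12691553e+00,  3.59525515e-01,  1.51144728e+00,  3.66722503e-06,
        1.27249737e+00, -1.15076858e-01]), 'qd': array([ 9.81144460e-04, -1.18527350e-04, -1.16246166e-04,  2.76029554e-03,
       -1.35289803e-03, -1.36527089e-05]), 'joint_efforts': array([ 2.40773094e-03, -5.27613258e+01, -2.78627300e+01,  2.92078985e-0
[... 941 characters left out ...]
ay([334., 289., 402., 308.]), 0.89), (array([334., 193., 380., 242.]), 0.43)]
side wedger [(array([268., 219., 403., 316.]), 0.7)]
side knob [(array([296., 243., 323., 265.]), 0.81)]
side collar [(array([297., 261., 318., 272.]), 0.5)]
side knob_top [(array([298., 239., 325., 264.]), 0.65)]
side carriage [(array([320., 234., 380., 278.]), 0.74)]
side handle [(array([322., 235., 381., 276.]), 0.95)]
side bumper [(array([306., 219., 342., 235.]), 0.78)]
side apple [(array([270., 204., 291., 228.]), 0.87), (array([289., 364., 322., 400.]), 0.22)]
side tape_roll [(array([233., 241., 264., 264.]), 0.62), (array([319., 232., 381., 280.]), 0.19)]
side knife [(array([269., 279., 298., 332.]), 0.87)]
```

View pics/top0.png

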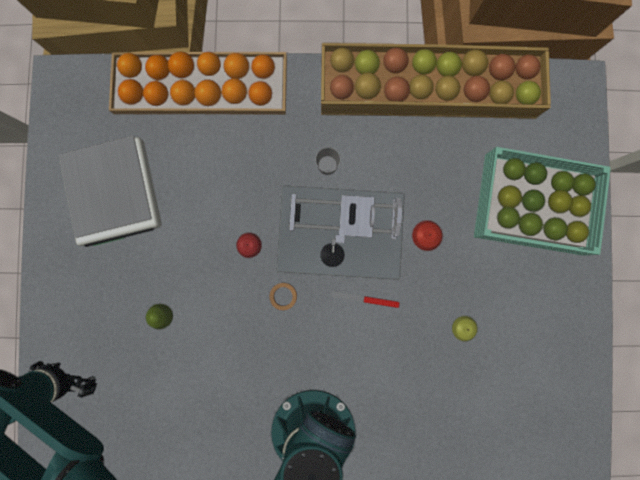

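View pics/side0.png

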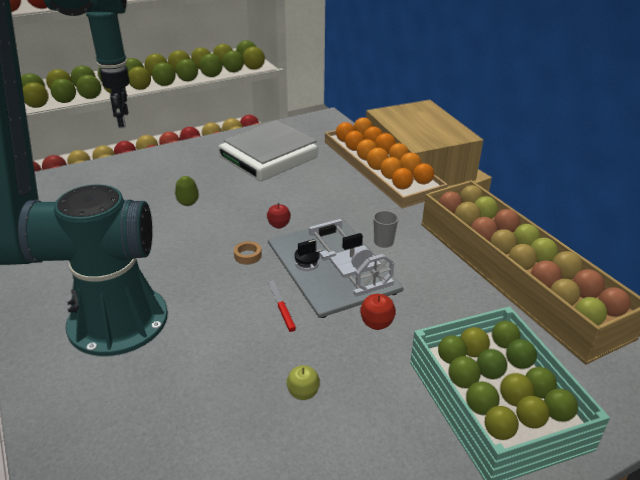

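```bash
python3 - <<'E'
from h import *
a=cv2.imread('pics/top0.png')[170:295,265:425]; b=cv2.imread('pics/side0.png')[210:325,262:412]
a=cv2.resize(a,(800,625),interpolation=cv2.INTER_CUBIC)[:600]
cv2.imwrite('pics/c1.png',a)
cv2.imwrite('pics/c2.png',cv2.resize(b,None,fx=5,fy=5,interpolation=cv2.INTER_CUBIC))
E
```

```text
(no output)
```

View pics/c1.png

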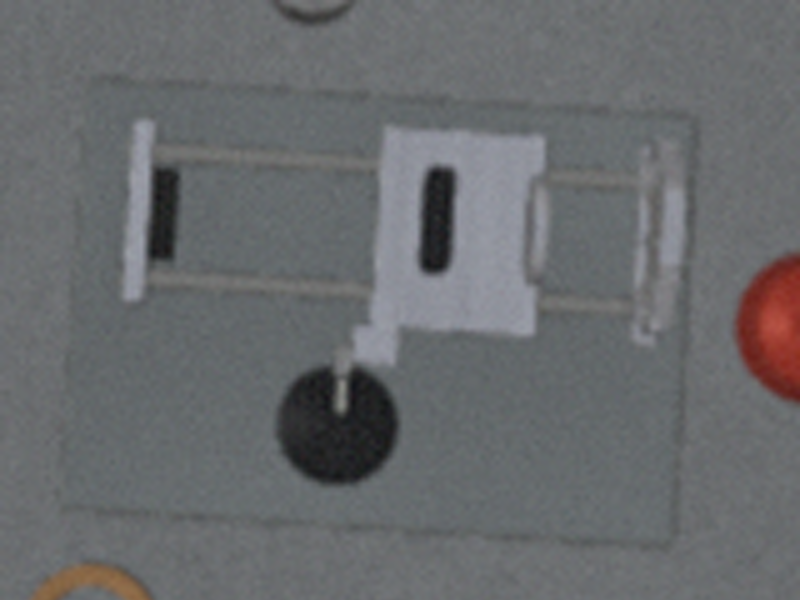

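View pics/c2.png

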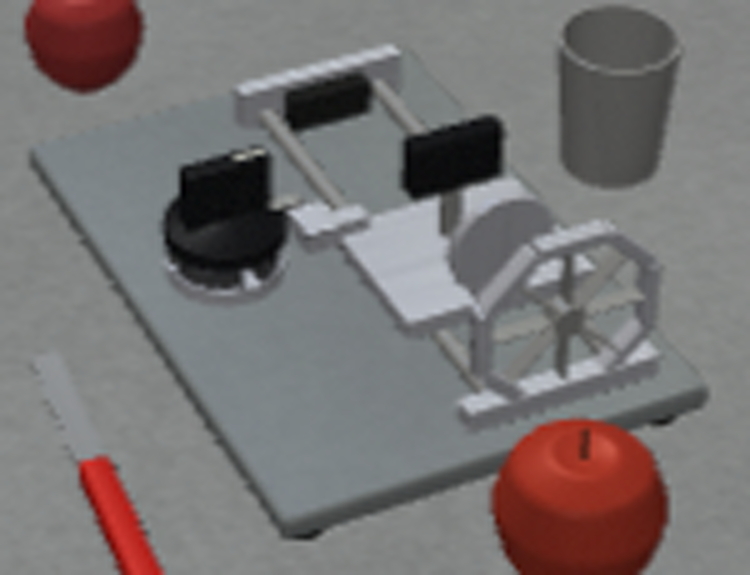

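```bash
python3 - <<'E'
from h import *
from scipy.optimize import least_squares
T=lambda c:((np.array(c)+.5)/5-.5+[265,170]); S=lambda c:((np.array(c)+.5)/5-.5+[262,210])
o=[('top',T((82,77)),(.11,.15,.025)),('top',T((697,117)),(.11,-.19,.025)),('top',T((62,508)),(-.13,.15,.025)),('top',T((678,545)),(-.13,-.19,.025)),
('top',T((438,220)),(.035,-.06,.112)),('top',T((338,425)),(-.075,0,.058)),
('side',S((32,150)),(-.13,.15,.025)),('side',S((283,525)),(-.13,-.19,.025)),('side',S((706,390)),(.11,-.19,.025)),
('side',S((225,160)),(-.075,0,.096)),('side',S((452,160)),(.035,-.06,.095))]
def W(p,P):
    c,s=np.cos(p[2]),np.sin(p[2]); return np.array([p[0]+c*P[0]-s*P[1],p[1]+s*P[0]+c*P[1],P[2]])
f=lambda p:np.concatenate([proj(n,W(p,P))[0]-u for n,u,P in o])
r=least_squares(f,[.57,0,0],loss='soft_l1'); p=r.x; print(p,np.degrees(p[2])); print(np.round(f(p).reshape(-1,2),1))
for nm,P in dict(knobtop=(-.075,0,.096),handle=(.035,-.06,.095),handle_end=(.035,.05,.095)).items(): print(nm,W(p,P))
for q in ('apple','tape_roll','pomegranate','steel_cup','knife'):
    pass
s=env.get_state(); print(R.from_rotvec(s['tcp_rot']).as_matrix().round(3)); np.save('p.npy',p)
for q,u in dict(apple=(249,245),tape=(283,296),pom=(428,235),cup=(328,161)).items(): print(q,at('top',u,.04))
E
```

```text
[ 0.56303963 -0.04943791 -0.04835845] -2.7707352694585254
[[ 0.6  0.3]
 [-0.1 -0.5]
 [-0.9  0.5]
 [-0.7  0.5]
 [ 5.7 -0.2]
 [-0.2  0.1]
 [-1.6 -1.3]
 [ 0.  -0.5]
 [ 0.9 -0.9]
 [-0.4  0.3]
 [ 2.6  2.5]]
knobtop [ 0.48812731 -0.04581244  0.096     ]
handle [ 0.59509834 -0.11105966  0.095     ]
handle_end [ 0.6004157  -0.00118825  0.095     ]
[[-0.     0.323  0.946]
 [-0.     0.946 -0.323]
 [-1.    -0.     0.   ]]
apple [0.51243749 0.18071423 0.04      ]
tape [0.37484303 0.085609   0.04      ]
pom [ 0.54544614 -0.30850735  0.04      ]
cup [ 0.74666845 -0.03272301  0.04      ]
```

```bash
cat >> h.py <<'E'
p=np.array([0.56303963,-0.04943791,-0.04835845])
def W(P,p=p):
    c,s=np.cos(p[2]),np.sin(p[2]); return np.array([p[0]+c*P[0]-s*P[1],p[1]+s*P[0]+c*P[1],P[2]])
def go(P,yaw):
    "increments to TCP at wedger point P, tool down, tool y at yaw deg (world)"
    s=env.get_state(); M=R.from_rotvec(s['tcp_rot']).as_matrix(); y=np.radians(yaw)
    Y=np.array([np.cos(y),np.sin(y),0]); X=np.array([0,0,-1.]); D=np.stack([X,Y,np.cross(X,Y)],1)
    print('t',s['time'],'tcp',s['tcp_pos'].round(4),'F',s['wrist_force'].round(2),'M',s['wrist_torque'].round(3),'gap',round(s['finger_gap'],4),'q',s['joint_pos'].round(2))
    print('yaw y',np.degrees(np.arctan2(M[1,1],M[0,1])).round(2),'tilt',M[2].round(3))
    print('shift',(M.T@(W(P)-s['tcp_pos'])).round(4),'turn',np.degrees(R.from_matrix(M.T@D).as_rotvec()).round(2))
E
sed -i 's/^p=np.*//; s/^def W(P,p=p)/p=np.load("p.npy")\ndef W(P,p=p)/' h.py
python3 - <<'E'
import numpy as np
import h
from h import *
from scipy.optimize import least_squares
T=lambda c:((np.array(c)+.5)/5-.5+[265,170]); S=lambda c:((np.array(c)+.5)/5-.5+[262,210])
o=[('top',T((82,77)),(.11,.15,.025)),('top',T((697,117)),(.11,-.19,.025)),('top',T((62,508)),(-.13,.15,.025)),('top',T((678,545)),(-.13,-.19,.025)),
('top',T((438,220)),(.035,-.045,.112)),('top',T((338,425)),(-.075,0,.058)),
('side',S((32,150)),(-.13,.15,.025)),('side',S((283,525)),(-.13,-.19,.025)),('side',S((706,390)),(.11,-.19,.025)),
('side',S((225,160)),(-.075,0,.096)),('side',S((452,160)),(.035,-.045,.095))]
f=lambda p:np.concatenate([proj(n,W(P,p))[0]-u for n,u,P in o])
r=least_squares(f,h.p,loss='soft_l1'); print(r.x,np.degrees(r.x[2])); print(np.round(f(r.x).reshape(-1,2),1)); np.save('p.npy',r.x); h.p=r.x
W.__defaults__=(r.x,)
print(W((-.075,0,.096)),W((.035,-.045,.095)))
go((-.075,0,.19),-90+np.degrees(r.x[2]))
E
```

```text
[ 0.56307957 -0.05052778 -0.05028617] -2.8811851133361035
[[ 1.1  0.1]
 [ 0.4 -0.3]
 [-0.6  0.4]
 [-0.4  0.6]
 [ 0.4 -0.5]
 [ 0.1  0.1]
 [-1.3 -1.2]
 [ 0.1 -0.2]
 [ 1.1 -0.6]
 [-0.2  0.5]
 [ 0.1 -0.4]]
[ 0.48817437 -0.04675791  0.096     ] [ 0.5957734  -0.09723017  0.095     ]
t 1.1 tcp [0.1938 0.5678 0.2313] F [ 0.5   1.84 -0.97] M [-0.035  0.057  0.031] gap 0.0853 q [ 1.13  0.36  1.51 -0.    1.27 -0.12]
yaw y 71.16 tilt [-1. -0.  0.]
shift [ 0.0413 -0.4866  0.4771] turn [1.6404e+02 1.0000e-02 0.0000e+00]
```

move_arm(
  increments=[
    {"ax":8,"x":0,"y":-0.024,"z":0.024,"hand":0.0854},
    {"ax":16,"x":0,"y":-0.05,"z":0.05,"hand":0.0854},
    {"ax":24,"x":0,"y":-0.08,"z":0.078,"hand":0.0854},
    {"ax":32,"x":0,"y":-0.11,"z":0.108,"hand":0.06},
    {"ax":40,"x":0,"y":-0.14,"z":0.137,"hand":0.05},
    {"ax":48,"x":0,"y":-0.17,"z":0.167,"hand":0.05},
    {"ax":56,"x":0,"y":-0.2,"z":0.196,"hand":0.05},
    {"ax":64,"x":0,"y":-0.23,"z":0.226,"hand":0.05},
  ],
)

```text
invalid input
```

```bash
python3 -c "
from h import *
go((-.075,0,.15),-92.88)"
```

```text
t 1.1 tcp [0.1938 0.5678 0.2313] F [ 0.5   1.84 -0.97] M [-0.035  0.057  0.031] gap 0.0853 q [ 1.13  0.36  1.51 -0.    1.27 -0.12]
yaw y 71.16 tilt [-1. -0.  0.]
shift [ 0.0813 -0.4866  0.4771] turn [1.6404e+02 1.0000e-02 0.0000e+00]
```

move_arm(
  increments=[
    {"ax":8,"ay":0,"az":0,"x":0,"y":-0.024,"z":0.024,"hand":0.085},
    {"ax":16,"ay":0,"az":0,"x":0,"y":-0.05,"z":0.05,"hand":0.085},
    {"ax":24,"ay":0,"az":0,"x":0,"y":-0.08,"z":0.078,"hand":0.085},
    {"ax":32,"ay":0,"az":0,"x":0,"y":-0.11,"z":0.108,"hand":0.06},
    {"ax":40,"ay":0,"az":0,"x":0,"y":-0.14,"z":0.137,"hand":0.05},
    {"ax":48,"ay":0,"az":0,"x":0,"y":-0.17,"z":0.167,"hand":0.05},
    {"ax":56,"ay":0,"az":0,"x":0,"y":-0.2,"z":0.196,"hand":0.05},
    {"ax":64,"ay":0,"az":0,"x":0,"y":-0.23,"z":0.226,"hand":0.05},
  ],
)

```text
time: 1.9
tcp_pos: [0.3338, 0.2757, 0.2315]
tcp_rot: [1.121, 1.263, -1.12]
wrist_force: [0.5, 0.3, 0.3]
finger_gap: 0.05
```

```bash
python3 -c "
from h import *
go((-.075,0,.15),-92.88)"
```

```text
t 1.9 tcp [0.3338 0.2757 0.2315] F [0.54 0.33 0.3 ] M [-0.003  0.014  0.018] gap 0.05 q [ 0.53  0.11  1.85 -0.    1.18  0.41]
yaw y 6.86 tilt [-1.     0.001 -0.   ]
shift [0.0815 0.1147 0.3387] turn [ 9.974e+01 -4.000e-02 -2.000e-02]
```

move_arm(
  increments=[
    {"ax":8,"ay":0,"az":0,"x":0,"y":0.012,"z":0.036,"hand":0.05},
    {"ax":16,"ay":0,"az":0,"x":0,"y":0.024,"z":0.072,"hand":0.05},
    {"ax":24,"ay":0,"az":0,"x":0,"y":0.038,"z":0.112,"hand":0.05},
    {"ax":32,"ay":0,"az":0,"x":0,"y":0.051,"z":0.152,"hand":0.05},
    {"ax":40,"ay":0,"az":0,"x":0,"y":0.065,"z":0.192,"hand":0.05},
    {"ax":48,"ay":0,"az":0,"x":0.01,"y":0.078,"z":0.232,"hand":0.045},
    {"ax":56,"ay":0,"az":0,"x":0.02,"y":0.092,"z":0.272,"hand":0.045},
    {"ax":64,"ay":0,"az":0,"x":0.03,"y":0.102,"z":0.302,"hand":0.045},
  ],
)

```text
time: 2.7
tcp_pos: [0.4726, -0.0144, 0.2016]
tcp_rot: [1.902, 0.552, -1.898]
wrist_force: [0.5, 0.5, 0.1]
finger_gap: 0.0446
```

```bash
sleep 1; python3 -c "
from h import *
go((-.075,0,.12),-92.88)"
```

```text
t 2.7 tcp [ 0.4726 -0.0144  0.2016] F [0.52 0.53 0.11] M [ 0.05   0.014 -0.018] gap 0.0446 q [-0.18  0.21  1.82  0.    1.12  0.83]
yaw y -57.54 tilt [-1.     0.002 -0.002]
shift [0.0816 0.0356 0.0043] turn [35.34 -0.13 -0.06]
```

move_arm(
  increments=[
    {"ax":8,"ay":0,"az":0,"x":0.01,"y":0.01,"z":0.001,"hand":0.045},
    {"ax":16,"ay":0,"az":0,"x":0.025,"y":0.02,"z":0.002,"hand":0.045},
    {"ax":24,"ay":0,"az":0,"x":0.04,"y":0.03,"z":0.003,"hand":0.045},
    {"ax":32,"ay":0,"az":0,"x":0.06,"y":0.0356,"z":0.004,"hand":0.045},
    {"ax":35.3,"ay":0,"az":0,"x":0.08,"y":0.0356,"z":0.0043,"hand":0.045},
    {"ax":35.3,"ay":-0.1,"az":0,"x":0.0816,"y":0.0356,"z":0.0043,"hand":0.045},
    {"ax":35.3,"ay":-0.1,"az":0,"x":0.0816,"y":0.0356,"z":0.0043,"hand":0.045},
    {"ax":35.3,"ay":-0.1,"az":0,"x":0.0816,"y":0.0356,"z":0.0043,"hand":0.045},
  ],
)

```text
time: 3.5
tcp_pos: [0.4889, -0.0468, 0.1209]
tcp_rot: [-2.2, 0.054, 2.195]
wrist_force: [0.3, 0.2, 0.3]
finger_gap: 0.0451
```

```bash
sleep 1; python3 -c "
from h import *
go((-.075,0,.068),-92.88)
b=env.camera('side')[:,:,::-1][190:300,250:390]; cv2.imwrite('pics/s1.png',cv2.resize(b,None,fx=5,fy=5,interpolation=cv2.INTER_CUBIC))
"
```

```text
t 3.5 tcp [ 0.4889 -0.0468  0.1209] F [0.3  0.15 0.28] M [ 0.026 -0.001 -0.004] gap 0.0451 q [-0.24  0.34  1.87 -0.    0.93  1.38]
yaw y -92.76 tilt [-1.     0.001 -0.002]
shift [ 0.0529 -0.0001  0.0008] turn [ 0.12 -0.12 -0.06]
```

View pics/s1.png

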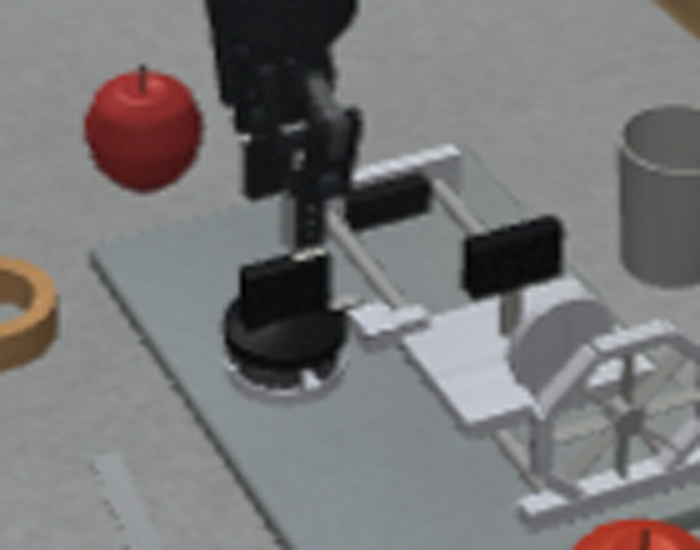

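move_arm(
  increments=[
    {"ax":0.1,"ay":-0.1,"az":0,"x":0.015,"y":0,"z":0.001,"hand":0.045},
    {"ax":0.1,"ay":-0.1,"az":0,"x":0.03,"y":0,"z":0.001,"hand":0.045},
    {"ax":0.1,"ay":-0.1,"az":0,"x":0.042,"y":0,"z":0.001,"hand":0.04},
    {"ax":0.1,"ay":-0.1,"az":0,"x":0.05,"y":0,"z":0.001,"hand":0.03},
    {"ax":0.1,"ay":-0.1,"az":0,"x":0.051,"y":0,"z":0.001,"hand":0.025},
    {"ax":0.1,"ay":-0.1,"az":0,"x":0.051,"y":0,"z":0.001,"hand":0.022},
    {"ax":0.1,"ay":-0.1,"az":0,"x":0.051,"y":0,"z":0.001,"hand":0.02},
    {"ax":0.1,"ay":-0.1,"az":0,"x":0.051,"y":0,"z":0.001,"hand":0.018},
  ],
)

```text
time: 4.35
tcp_pos: [0.4886, -0.0469, 0.0706]
tcp_rot: [-2.199, 0.056, 2.195]
wrist_force: [-0.0, -0.3, 0.4]
finger_gap: 0.0179
```

```bash
sleep 1; python3 -c "
from h import *
go((-.075,0,.070),-92.88)
"
```

```text
t 4.35 tcp [ 0.4886 -0.0469  0.0706] F [-0.03 -0.3   0.37] M [-0.034  0.019  0.066] gap 0.0179 q [-0.24  0.42  1.91 -0.    0.8   1.39]
yaw y -92.87 tilt [-1.     0.001 -0.002]
shift [ 0.0006 -0.0002  0.0005] turn [ 0.01 -0.11 -0.08]
```

move_arm(
  increments=[
    {"ax":0,"ay":0,"az":0,"x":0,"y":0,"z":0,"hand":0.016},
    {"ax":0,"ay":0,"az":0,"x":0,"y":0,"z":0,"hand":0.014},
    {"ax":0,"ay":0,"az":0,"x":0,"y":0,"z":0,"hand":0.013},
    {"ax":0,"ay":0,"az":0,"x":0,"y":0,"z":0,"hand":0.012},
    {"ax":0,"ay":0,"az":0,"x":0,"y":0,"z":0,"hand":0.01},
    {"ax":0,"ay":0,"az":0,"x":0,"y":0,"z":0,"hand":0.008},
    {"ax":0,"ay":0,"az":0,"x":0,"y":0,"z":0,"hand":0.008},
    {"ax":0,"ay":0,"az":0,"x":0,"y":0,"z":0,"hand":0.008},
  ],
)

```text
time: 5.15
tcp_pos: [0.4887, -0.0458, 0.071]
tcp_rot: [-2.198, 0.055, 2.193]
wrist_force: [0.5, 6.8, 2.9]
finger_gap: 0.0132
```

```bash
sleep 1; python3 -c "
from h import *
go((-.075,0,.070),-92.88)
"
```

```text
t 5.15 tcp [ 0.4887 -0.0458  0.071 ] F [0.45 6.78 2.85] M [ 0.993 -0.004  0.026] gap 0.0132 q [-0.23  0.42  1.91  0.    0.81  1.39]
yaw y -92.91 tilt [-1.    -0.    -0.002]
shift [0.001  0.001  0.0005] turn [-0.03 -0.13  0.02]
```

move_arm(
  increments=[
    {"ax":0,"ay":0,"az":0,"x":-0.001,"y":0,"z":0,"hand":0.006},
    {"ax":0,"ay":0,"az":0,"x":-0.003,"y":0,"z":0,"hand":0.006},
    {"ax":0,"ay":0,"az":0,"x":-0.005,"y":0,"z":0,"hand":0.006},
    {"ax":0,"ay":0,"az":0,"x":-0.007,"y":0,"z":0,"hand":0.006},
    {"ax":0,"ay":0,"az":0,"x":-0.009,"y":0,"z":0,"hand":0.006},
    {"ax":0,"ay":0,"az":0,"x":-0.009,"y":0,"z":0,"hand":0.006},
    {"ax":0,"ay":0,"az":0,"x":-0.009,"y":0,"z":0,"hand":0.006},
    {"ax":0,"ay":0,"az":0,"x":-0.009,"y":0,"z":0,"hand":0.006},
  ],
)

```text
time: 5.95
tcp_pos: [0.4886, -0.0457, 0.0799]
tcp_rot: [-2.198, 0.055, 2.193]
wrist_force: [2.9, 1.9, -9.0]
finger_gap: 0.0128
```

```bash
sleep 1; python3 -c "
from h import *
go((-.075,0,.070),-92.88)
"
```

```text
t 5.95 tcp [ 0.4886 -0.0457  0.0799] F [ 2.94  1.86 -9.02] M [ 0.262 -0.445 -0.003] gap 0.0128 q [-0.23  0.41  1.91  0.    0.83  1.39]
yaw y -92.91 tilt [-1.    -0.001 -0.002]
shift [0.0099 0.0011 0.0004] turn [-0.03 -0.12  0.03]
```

move_arm(
  increments=[
    {"ax":-6,"ay":0,"az":0,"x":0,"y":0,"z":0,"hand":0.006},
    {"ax":-13,"ay":0,"az":0,"x":0,"y":0,"z":0,"hand":0.006},
    {"ax":-20,"ay":0,"az":0,"x":0,"y":0,"z":0,"hand":0.006},
    {"ax":-27,"ay":0,"az":0,"x":0,"y":0,"z":0,"hand":0.006},
    {"ax":-34,"ay":0,"az":0,"x":0,"y":0,"z":0,"hand":0.006},
    {"ax":-41,"ay":0,"az":0,"x":0,"y":0,"z":0,"hand":0.006},
    {"ax":-48,"ay":0,"az":0,"x":0,"y":0,"z":0,"hand":0.006},
    {"ax":-52,"ay":0,"az":0,"x":0,"y":0,"z":0,"hand":0.006},
  ],
)

```text
time: 6.75
tcp_pos: [0.4891, -0.0466, 0.08]
tcp_rot: [1.711, 0.783, -1.707]
wrist_force: [2.4, -2.6, -9.9]
finger_gap: 0.0131
```

```bash
sleep 1; python3 -c "
from h import *
go((-.075,0,.070),-92.88)
"
```

```text
t 6.75 tcp [ 0.4891 -0.0466  0.08  ] F [ 2.39 -2.59 -9.86] M [-0.365 -0.427 -0.023] gap 0.0131 q [-0.24  0.41  1.91 -0.    0.83  0.47]
yaw y -40.64 tilt [-1.     0.003 -0.001]
shift [ 0.01   -0.0006  0.0007] turn [52.24 -0.13 -0.12]
```

move_arm(
  increments=[
    {"ax":0,"ay":0,"az":0,"x":0.001,"y":0,"z":0,"hand":0.006},
    {"ax":0,"ay":0,"az":0,"x":0.002,"y":0,"z":0,"hand":0.006},
    {"ax":0,"ay":0,"az":0,"x":0.0028,"y":0,"z":0,"hand":0.006},
    {"ax":0,"ay":0,"az":0,"x":0.0028,"y":0,"z":0,"hand":0.012},
    {"ax":0,"ay":0,"az":0,"x":0.0028,"y":0,"z":0,"hand":0.0155},
    {"ax":0,"ay":0,"az":0,"x":0.0028,"y":0,"z":0,"hand":0.0165},
    {"ax":0,"ay":0,"az":0,"x":0.0028,"y":0,"z":0,"hand":0.0165},
    {"ax":0,"ay":0,"az":0,"x":0.0028,"y":0,"z":0,"hand":0.0165},
  ],
)

```text
time: 7.55
tcp_pos: [0.4892, -0.0467, 0.0775]
tcp_rot: [1.711, 0.783, -1.706]
wrist_force: [0.4, 0.4, 0.3]
finger_gap: 0.0165
```

```bash
sleep 1; python3 -c "
from h import *
go((-.075,0,.070),-92.88)
b=env.camera('side')[:,:,::-1][215:290,270:350]; cv2.imwrite('pics/s2.png',cv2.resize(b,None,fx=8,fy=8,interpolation=cv2.INTER_CUBIC))
print([(env.spot_in(q,'side') or [0])[0] for q in ('knob','collar')])
"
```

```text
t 7.55 tcp [ 0.4892 -0.0467  0.0775] F [0.39 0.37 0.32] M [-0.018  0.01   0.008] gap 0.0165 q [-0.24  0.41  1.91 -0.    0.82  0.47]
yaw y -40.65 tilt [-1.     0.003 -0.001]
shift [ 0.0075 -0.0008  0.0008] turn [52.23 -0.16 -0.14]
[{'extent': [297.9, 240.7, 318.9, 264.3], 'conf': 0.58}, {'extent': [297.4, 261.0, 321.5, 270.7], 'conf': 0.75}]
```

View pics/s2.png

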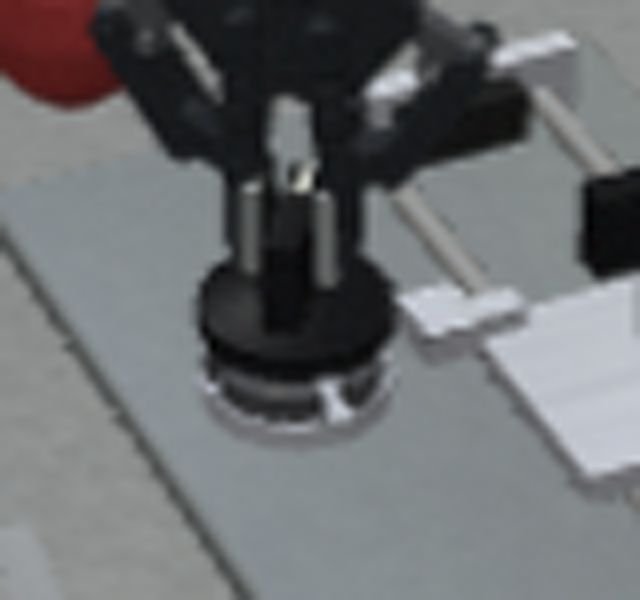

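move_arm(
  increments=[
    {"ax":-2,"ay":0,"az":0,"x":0,"y":0,"z":0,"hand":0.0165},
    {"ax":-4,"ay":0,"az":0,"x":0,"y":0,"z":0,"hand":0.0165},
    {"ax":-6,"ay":0,"az":0,"x":0,"y":0,"z":0,"hand":0.0165},
    {"ax":-8,"ay":0,"az":0,"x":0,"y":0,"z":0,"hand":0.0165},
    {"ax":-9,"ay":0,"az":0,"x":0,"y":0,"z":0,"hand":0.0165},
    {"ax":-10,"ay":0,"az":0,"x":0,"y":0,"z":0,"hand":0.0165},
    {"ax":-11,"ay":0,"az":0,"x":0,"y":0,"z":0,"hand":0.0165},
    {"ax":-12,"ay":0,"az":0,"x":0,"y":0,"z":0,"hand":0.0165},
  ],
)

```text
time: 8.5
tcp_pos: [0.4892, -0.0467, 0.0773]
tcp_rot: [1.568, 0.928, -1.564]
wrist_force: [-0.5, 0.2, -1.3]
finger_gap: 0.0164
```

```bash
sleep 1; python3 -c "
from h import *
go((-.075,0,.070),-92.88)
"
```

```text
t 8.5 tcp [ 0.4892 -0.0467  0.0773] F [-0.52  0.15 -1.3 ] M [-0.042 -0.035 -0.089] gap 0.0164 q [-0.24  0.41  1.91 -0.    0.82  0.26]
yaw y -28.58 tilt [-1.     0.003 -0.001]
shift [ 0.0073 -0.0008  0.0006] turn [64.3  -0.13 -0.15]
```

move_arm(
  increments=[
    {"ax":-0.4,"ay":0,"az":0,"x":0,"y":0,"z":0,"hand":0.0165},
    {"ax":-0.9,"ay":0,"az":0,"x":0,"y":0,"z":0,"hand":0.0165},
    {"ax":-1.4,"ay":0,"az":0,"x":0,"y":0,"z":0,"hand":0.0165},
    {"ax":-1.9,"ay":0,"az":0,"x":0,"y":0,"z":0,"hand":0.0165},
    {"ax":-2.4,"ay":0,"az":0,"x":0,"y":0,"z":0,"hand":0.0165},
    {"ax":-2.9,"ay":0,"az":0,"x":0,"y":0,"z":0,"hand":0.0165},
    {"ax":-3.4,"ay":0,"az":0,"x":0,"y":0,"z":0,"hand":0.0165},
    {"ax":-3.4,"ay":0,"az":0,"x":0,"y":0,"z":0,"hand":0.0165},
  ],
)

```text
time: 9.3
tcp_pos: [0.4892, -0.0467, 0.0773]
tcp_rot: [1.526, 0.966, -1.522]
wrist_force: [0.5, -0.6, -0.7]
finger_gap: 0.0165
```

```bash
sleep 1; python3 -c "
from h import *
go((-.075,0,.070),-92.88)
"
```

```text
t 9.3 tcp [ 0.4892 -0.0467  0.0773] F [ 0.45 -0.59 -0.67] M [-0.05  -0.053 -0.031] gap 0.0165 q [-0.24  0.41  1.91 -0.    0.82  0.2 ]
yaw y -25.16 tilt [-1.     0.003 -0.   ]
shift [ 0.0073 -0.0009  0.0005] turn [67.72 -0.13 -0.16]
```

move_arm(
  increments=[
    {"ax":-0.4,"ay":0,"az":0,"x":0,"y":0,"z":0,"hand":0.0165},
    {"ax":-0.9,"ay":0,"az":0,"x":0,"y":0,"z":0,"hand":0.0165},
    {"ax":-1.4,"ay":0,"az":0,"x":0,"y":0,"z":0,"hand":0.0165},
    {"ax":-1.9,"ay":0,"az":0,"x":0,"y":0,"z":0,"hand":0.0165},
    {"ax":-2.4,"ay":0,"az":0,"x":0,"y":0,"z":0,"hand":0.0165},
    {"ax":-2.9,"ay":0,"az":0,"x":0,"y":0,"z":0,"hand":0.0165},
    {"ax":-3.4,"ay":0,"az":0,"x":0,"y":0,"z":0,"hand":0.0165},
    {"ax":-3.4,"ay":0,"az":0,"x":0,"y":0,"z":0,"hand":0.0165},
  ],
)

```text
time: 10.1
tcp_pos: [0.4892, -0.0468, 0.0773]
tcp_rot: [1.484, 1.002, -1.48]
wrist_force: [1.0, -0.6, -0.4]
finger_gap: 0.0163
```

```bash
sleep 1; python3 -c "
from h import *
go((-.075,0,.070),-92.88)
"
```

```text
t 10.1 tcp [ 0.4892 -0.0468  0.0773] F [ 0.99 -0.56 -0.44] M [-0.12  -0.078 -0.07 ] gap 0.0163 q [-0.24  0.41  1.91 -0.    0.82  0.14]
yaw y -21.74 tilt [-1.     0.003 -0.   ]
shift [ 0.0073 -0.001   0.0004] turn [71.14 -0.13 -0.17]
```

move_arm(
  increments=[
    {"ax":-0.4,"ay":0,"az":0,"x":0,"y":0,"z":0,"hand":0.0165},
    {"ax":-0.9,"ay":0,"az":0,"x":0,"y":0,"z":0,"hand":0.0165},
    {"ax":-1.4,"ay":0,"az":0,"x":0,"y":0,"z":0,"hand":0.0165},
    {"ax":-1.9,"ay":0,"az":0,"x":0,"y":0,"z":0,"hand":0.0165},
    {"ax":-2.4,"ay":0,"az":0,"x":0,"y":0,"z":0,"hand":0.0165},
    {"ax":-2.9,"ay":0,"az":0,"x":0,"y":0,"z":0,"hand":0.0165},
    {"ax":-3.4,"ay":0,"az":0,"x":0,"y":0,"z":0,"hand":0.0165},
    {"ax":-3.4,"ay":0,"az":0,"x":0,"y":0,"z":0,"hand":0.0165},
  ],
)

```text
time: 10.9
tcp_pos: [0.4893, -0.0467, 0.0773]
tcp_rot: [1.442, 1.038, -1.438]
wrist_force: [1.8, -0.6, -1.9]
finger_gap: 0.0165
```

```bash
sleep 1; python3 -c "
from h import *
go((-.075,0,.070),-92.88)
"
```

```text
t 10.9 tcp [ 0.4893 -0.0467  0.0773] F [ 1.76 -0.57 -1.89] M [-0.133 -0.104 -0.103] gap 0.0165 q [-0.24  0.41  1.91 -0.    0.82  0.08]
yaw y -18.31 tilt [-1.     0.004  0.   ]
shift [ 0.0073 -0.0011  0.0004] turn [74.57 -0.13 -0.18]
```

move_arm(
  increments=[
    {"ax":-0.4,"ay":0,"az":0,"x":0,"y":0.0003,"z":0,"hand":0.0165},
    {"ax":-0.9,"ay":0,"az":0,"x":0,"y":0.0003,"z":0,"hand":0.0165},
    {"ax":-1.4,"ay":0,"az":0,"x":0,"y":0.0003,"z":0,"hand":0.0165},
    {"ax":-1.9,"ay":0,"az":0,"x":0,"y":0.0003,"z":0,"hand":0.0165},
    {"ax":-2.4,"ay":0,"az":0,"x":0,"y":0.0003,"z":0,"hand":0.0165},
    {"ax":-2.9,"ay":0,"az":0,"x":0,"y":0.0003,"z":0,"hand":0.0165},
    {"ax":-3.4,"ay":0,"az":0,"x":0,"y":0.0003,"z":0,"hand":0.0165},
    {"ax":-3.4,"ay":0,"az":0,"x":0,"y":0.0003,"z":0,"hand":0.0165},
  ],
)

```text
time: 11.7
tcp_pos: [0.4894, -0.0468, 0.0773]
tcp_rot: [1.399, 1.072, -1.396]
wrist_force: [-0.4, -0.0, -0.4]
finger_gap: 0.0166
```

```bash
sleep 1; python3 -c "
from h import *
go((-.075,0,.070),-92.88)
"
```

```text
t 11.7 tcp [ 0.4894 -0.0468  0.0773] F [-0.44 -0.05 -0.42] M [-0.063  0.105 -0.062] gap 0.0166 q [-0.24  0.41  1.91 -0.    0.82  0.02]
yaw y -14.89 tilt [-1.     0.003  0.   ]
shift [ 0.0073 -0.0013  0.0003] turn [77.99 -0.11 -0.17]
```

move_arm(
  increments=[
    {"ax":-0.4,"ay":0,"az":0,"x":0,"y":0,"z":0,"hand":0.0165},
    {"ax":-0.9,"ay":0,"az":0,"x":0,"y":0,"z":0,"hand":0.0165},
    {"ax":-1.4,"ay":0,"az":0,"x":0,"y":0,"z":0,"hand":0.0165},
    {"ax":-1.9,"ay":0,"az":0,"x":0,"y":0,"z":0,"hand":0.0165},
    {"ax":-2.4,"ay":0,"az":0,"x":0,"y":0,"z":0,"hand":0.0165},
    {"ax":-2.9,"ay":0,"az":0,"x":0,"y":0,"z":0,"hand":0.0165},
    {"ax":-3.4,"ay":0,"az":0,"x":0,"y":0,"z":0,"hand":0.0165},
    {"ax":-3.4,"ay":0,"az":0,"x":0,"y":0,"z":0,"hand":0.0165},
  ],
)

```text
time: 12.5
tcp_pos: [0.4895, -0.0468, 0.0773]
tcp_rot: [1.356, 1.105, -1.353]
wrist_force: [-0.7, -0.3, -0.4]
finger_gap: 0.0166
```

```bash
sleep 1; python3 -c "
from h import *
go((-.075,0,.070),-92.88)
"
```

```text
t 12.5 tcp [ 0.4895 -0.0468  0.0773] F [-0.74 -0.33 -0.41] M [-0.057  0.037 -0.027] gap 0.0166 q [-0.24  0.41  1.91 -0.    0.82 -0.04]
yaw y -11.47 tilt [-1.     0.003  0.   ]
shift [ 0.0073 -0.0013  0.0002] turn [81.41 -0.11 -0.17]
```

move_arm(
  increments=[
    {"ax":-0.4,"ay":0,"az":0,"x":0,"y":0,"z":0,"hand":0.0165},
    {"ax":-0.9,"ay":0,"az":0,"x":0,"y":0,"z":0,"hand":0.0165},
    {"ax":-1.4,"ay":0,"az":0,"x":0,"y":0,"z":0,"hand":0.0165},
    {"ax":-1.9,"ay":0,"az":0,"x":0,"y":0,"z":0,"hand":0.0165},
    {"ax":-2.4,"ay":0,"az":0,"x":0,"y":0,"z":0,"hand":0.0165},
    {"ax":-2.9,"ay":0,"az":0,"x":0,"y":0,"z":0,"hand":0.0165},
    {"ax":-3.4,"ay":0,"az":0,"x":0,"y":0,"z":0,"hand":0.0165},
    {"ax":-3.4,"ay":0,"az":0,"x":0,"y":0,"z":0,"hand":0.0165},
  ],
)

```text
time: 13.3
tcp_pos: [0.4895, -0.0468, 0.0773]
tcp_rot: [1.313, 1.136, -1.31]
wrist_force: [-0.6, 0.2, -1.8]
finger_gap: 0.0166
```

```bash
sleep 1; python3 -c "
from h import *
go((-.075,0,.070),-92.88)
b=env.camera('side')[:,:,::-1][215:290,270:350]; cv2.imwrite('pics/s3.png',cv2.resize(b,None,fx=8,fy=8,interpolation=cv2.INTER_CUBIC))
"
```

```text
t 13.3 tcp [ 0.4895 -0.0468  0.0773] F [-0.61  0.17 -1.84] M [-0.13  -0.017 -0.116] gap 0.0166 q [-0.24  0.41  1.91 -0.    0.82 -0.09]
yaw y -8.05 tilt [-1.     0.003  0.001]
shift [ 0.0073 -0.0014  0.0001] turn [84.83 -0.11 -0.19]
```

View pics/s3.png

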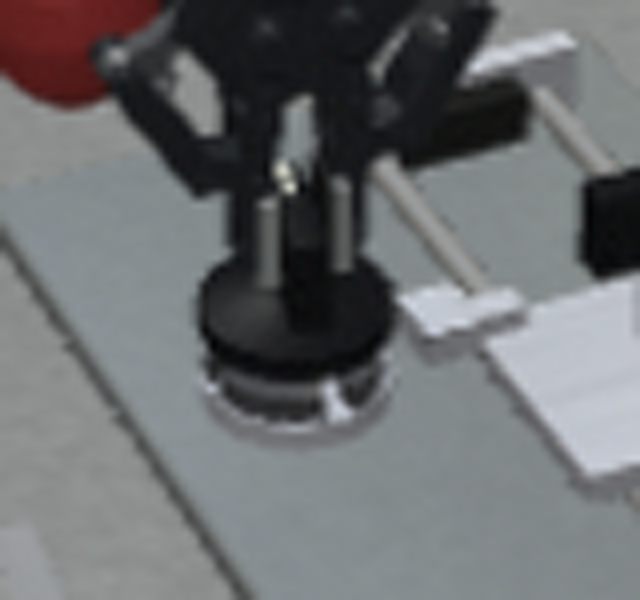

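move_arm(
  increments=[
    {"ax":-0.4,"ay":0,"az":0,"x":0,"y":0,"z":0,"hand":0.0165},
    {"ax":-0.9,"ay":0,"az":0,"x":0,"y":0,"z":0,"hand":0.0165},
    {"ax":-1.4,"ay":0,"az":0,"x":0,"y":0,"z":0,"hand":0.0165},
    {"ax":-1.9,"ay":0,"az":0,"x":0,"y":0,"z":0,"hand":0.0165},
    {"ax":-2.4,"ay":0,"az":0,"x":0,"y":0,"z":0,"hand":0.0165},
    {"ax":-2.9,"ay":0,"az":0,"x":0,"y":0,"z":0,"hand":0.0165},
    {"ax":-3.4,"ay":0,"az":0,"x":0,"y":0,"z":0,"hand":0.0165},
    {"ax":-3.4,"ay":0,"az":0,"x":0,"y":0,"z":0,"hand":0.0165},
  ],
)

```text
time: 14.15
tcp_pos: [0.4896, -0.0468, 0.0773]
tcp_rot: [1.269, 1.167, -1.267]
wrist_force: [0.8, 0.0, -2.6]
finger_gap: 0.0166
```

```bash
sleep 1; python3 -c "
from h import *
go((-.075,0,.070),-92.88)
"
```

```text
t 14.15 tcp [ 0.4896 -0.0468  0.0773] F [ 0.77  0.02 -2.62] M [-0.112 -0.056 -0.059] gap 0.0166 q [-0.24  0.41  1.91 -0.    0.82 -0.15]
yaw y -4.64 tilt [-1.     0.003  0.001]
shift [ 0.0073 -0.0014  0.    ] turn [88.24 -0.11 -0.19]
```

move_arm(
  increments=[
    {"ax":-0.4,"ay":0,"az":0,"x":0,"y":0,"z":0,"hand":0.0165},
    {"ax":-0.9,"ay":0,"az":0,"x":0,"y":0,"z":0,"hand":0.0165},
    {"ax":-1.4,"ay":0,"az":0,"x":0,"y":0,"z":0,"hand":0.0165},
    {"ax":-1.9,"ay":0,"az":0,"x":0,"y":0,"z":0,"hand":0.0165},
    {"ax":-2.4,"ay":0,"az":0,"x":0,"y":0,"z":0,"hand":0.0165},
    {"ax":-2.9,"ay":0,"az":0,"x":0,"y":0,"z":0,"hand":0.0165},
    {"ax":-3.4,"ay":0,"az":0,"x":0,"y":0,"z":0,"hand":0.0165},
    {"ax":-3.4,"ay":0,"az":0,"x":0,"y":0,"z":0,"hand":0.0165},
  ],
)

```text
time: 14.95
tcp_pos: [0.4896, -0.0469, 0.0773]
tcp_rot: [1.226, 1.196, -1.223]
wrist_force: [1.7, -0.9, -3.0]
finger_gap: 0.0165
```

```bash
sleep 1; python3 -c "
from h import *
go((-.075,0,.070),-92.88)
"
```

```text
t 14.95 tcp [ 0.4896 -0.0469  0.0773] F [ 1.66 -0.86 -2.96] M [-0.144 -0.073 -0.068] gap 0.0165 q [-0.24  0.41  1.91 -0.    0.82 -0.21]
yaw y -1.22 tilt [-1.     0.003  0.001]
shift [ 0.0073 -0.0015 -0.0001] turn [91.66 -0.11 -0.21]
```

```bash
cat >> h.py <<'E'
def drop():
    "median brightness rows of the knob/collar, side view, columns 298..308"
    im=cv2.cvtColor(env.camera('side'),cv2.COLOR_RGB2GRAY).astype(float)
    return im[252:274,298:309].mean(1).round(0).astype(int)
E
python3 -c "
from h import *
im=cv2.cvtColor(cv2.imread('pics/side0.png'),cv2.COLOR_BGR2GRAY).astype(float)
print('down',im[252:274,298:309].mean(1).round(0).astype(int))
a=cv2.resize(cv2.imread('pics/s3.png'),(80,75),interpolation=cv2.INTER_AREA); a=cv2.cvtColor(a,cv2.COLOR_BGR2GRAY).astype(float)
print('land',a[37:59,28:39].mean(1).round(0).astype(int))
print('now ',drop())
"
```

```text
down [ 12  14  20  33  40  41  38  34  27  20  14  21  38  47  59  89 121 109
 116 127 131 131]
land [ 42  44  43  41  40  38  31  22  16  25  48  72  64  53  65  96 127 119
 125 136 141 140]
now  [ 42  46  45  42  40  39  33  23  16  25  46  73  63  50  65  95 129 117
 125 137 141 141]
```

move_arm(
  increments=[
    {"ax":-0.4,"ay":0,"az":0,"x":0,"y":0.0003,"z":0,"hand":0.0165},
    {"ax":-0.8,"ay":0,"az":0,"x":0,"y":0.0003,"z":0,"hand":0.0165},
    {"ax":-1.0,"ay":0,"az":0,"x":0,"y":0.0003,"z":0,"hand":0.0165},
    {"ax":-1.2,"ay":0,"az":0,"x":0,"y":0.0003,"z":0,"hand":0.0165},
    {"ax":-1.4,"ay":0,"az":0,"x":0,"y":0.0003,"z":0,"hand":0.0165},
    {"ax":-1.6,"ay":0,"az":0,"x":0,"y":0.0003,"z":0,"hand":0.0165},
    {"ax":-1.8,"ay":0,"az":0,"x":0,"y":0.0003,"z":0,"hand":0.0165},
    {"ax":-2.0,"ay":0,"az":0,"x":0,"y":0.0003,"z":0,"hand":0.0165},
  ],
)

```text
time: 15.8
tcp_pos: [0.4897, -0.0468, 0.0772]
tcp_rot: [1.2, 1.213, -1.198]
wrist_force: [-1.1, -0.8, -2.2]
finger_gap: 0.0165
```

```bash
sleep 1; python3 -c "
from h import *
go((-.075,0,.070),-92.88)
print('now ',drop())
"
```

```text
t 15.8 tcp [ 0.4897 -0.0468  0.0772] F [-1.11 -0.83 -2.16] M [-0.166  0.163 -0.087] gap 0.0165 q [-0.24  0.41  1.91 -0.    0.82 -0.25]
yaw y 0.78 tilt [-1.     0.003  0.001]
shift [ 0.0072 -0.0016 -0.0001] turn [ 9.366e+01 -9.000e-02 -1.900e-01]
now  [ 43  47  45  42  41  39  32  23  15  25  46  73  63  51  64  95 130 117
 124 137 141 140]
```

move_arm(
  increments=[
    {"ax":2,"ay":0,"az":0,"x":0,"y":0,"z":0,"hand":0.0165},
    {"ax":2,"ay":0,"az":0,"x":0,"y":0,"z":0,"hand":0.0165},
    {"ax":0,"ay":0,"az":0,"x":0,"y":0,"z":0,"hand":0.0165},
    {"ax":-1,"ay":0,"az":0,"x":0,"y":0,"z":0,"hand":0.0165},
    {"ax":-2,"ay":0,"az":0,"x":0,"y":0,"z":0,"hand":0.0165},
    {"ax":-3,"ay":0,"az":0,"x":0,"y":0,"z":0,"hand":0.0165},
    {"ax":-1,"ay":0,"az":0,"x":0,"y":0,"z":0,"hand":0.0165},
    {"ax":-1,"ay":0,"az":0,"x":0,"y":0,"z":0,"hand":0.0165},
  ],
)

```text
time: 16.65
tcp_pos: [0.4902, -0.047, 0.0774]
tcp_rot: [1.187, 1.22, -1.184]
wrist_force: [0.3, -0.3, 1.1]
finger_gap: 0.0164
```

```bash
sleep 1; python3 -c "
from h import *
go((-.075,0,.070),-92.88)
print('now ',drop())
"
```

```text
t 16.65 tcp [ 0.4902 -0.047   0.0774] F [ 0.3  -0.28  1.07] M [ 0.01  -0.013  0.02 ] gap 0.0164 q [-0.24  0.41  1.91 -0.    0.82 -0.27]
yaw y 1.81 tilt [-1.     0.004  0.002]
shift [ 0.0073 -0.002  -0.0003] turn [94.69 -0.11 -0.24]
now  [ 30  39  46  47  46  43  41  37  30  22  16  23  41  51  64  95 130 117
 124 137 141 140]
```

move_arm(
  increments=[
    {"ax":0,"ay":0,"az":0,"x":0,"y":0,"z":0,"hand":0.022},
    {"ax":0,"ay":0,"az":0,"x":0,"y":0,"z":0,"hand":0.03},
    {"ax":0,"ay":0,"az":0,"x":0,"y":0,"z":0,"hand":0.034},
    {"ax":0,"ay":0,"az":0,"x":-0.01,"y":0,"z":0,"hand":0.034},
    {"ax":0,"ay":0,"az":0,"x":-0.03,"y":0,"z":0,"hand":0.034},
    {"ax":0,"ay":0,"az":0,"x":-0.06,"y":0,"z":0,"hand":0.036},
    {"ax":8,"ay":0,"az":0,"x":-0.085,"y":0,"z":0,"hand":0.04},
    {"ax":16,"ay":0,"az":0,"x":-0.085,"y":0,"z":0,"hand":0.04},
  ],
)

```text
time: 17.5
tcp_pos: [0.4924, -0.0474, 0.1664]
tcp_rot: [1.396, 1.07, -1.385]
wrist_force: [0.2, -0.1, -0.6]
finger_gap: 0.0401
```

```bash
sleep 1; python3 -c "
from h import *
go((.035,-.045,.14),-92.88)
print('now ',drop())
"
```

```text
t 17.5 tcp [ 0.4924 -0.0474  0.1664] F [ 0.22 -0.07 -0.65] M [-0.09   0.012 -0.039] gap 0.0401 q [-0.24  0.28  1.82 -0.    1.03  0.02]
yaw y -14.45 tilt [-1.     0.011  0.   ]
shift [0.0277 0.1122 0.0225] turn [78.43 -0.42 -0.55]
now  [ 29  38  44  46  45  42  40  36  29  21  15  21  41  50  62  93 127 115
 122 134 138 137]
```

move_arm(
  increments=[
    {"ax":8,"ay":0,"az":0,"x":0,"y":0.014,"z":0.003,"hand":0.04},
    {"ax":16,"ay":0,"az":0,"x":0,"y":0.028,"z":0.006,"hand":0.04},
    {"ax":24,"ay":0,"az":0,"x":0,"y":0.042,"z":0.009,"hand":0.04},
    {"ax":32,"ay":0,"az":0,"x":0,"y":0.056,"z":0.012,"hand":0.04},
    {"ax":40,"ay":0,"az":0,"x":0,"y":0.07,"z":0.015,"hand":0.04},
    {"ax":48,"ay":0,"az":0,"x":0,"y":0.084,"z":0.018,"hand":0.04},
    {"ax":56,"ay":0,"az":0,"x":0,"y":0.1,"z":0.021,"hand":0.04},
    {"ax":64,"ay":0,"az":0,"x":0,"y":0.112,"z":0.0225,"hand":0.04},
  ],
)

```text
time: 18.35
tcp_pos: [0.5944, -0.0981, 0.1661]
tcp_rot: [2.128, 0.2, -2.111]
wrist_force: [0.5, 0.3, -0.4]
finger_gap: 0.0399
```

```bash
sleep 1; python3 -c "
from h import *
go((.035,-.045,.12),-92.88)
"
```

```text
t 18.35 tcp [ 0.5944 -0.0981  0.1661] F [ 0.46  0.33 -0.38] M [ 0.041 -0.032  0.003] gap 0.0399 q [-0.28  0.42  1.59 -0.    1.12  1.1 ]
yaw y -79.03 tilt [-1.     0.004 -0.008]
shift [ 0.0461 -0.0008 -0.0011] turn [13.86 -0.46 -0.18]
```

move_arm(
  increments=[
    {"ax":7,"ay":0,"az":0,"x":0.005,"y":0,"z":-0.001,"hand":0.04},
    {"ax":13.9,"ay":0,"az":0,"x":0.015,"y":-0.0008,"z":-0.001,"hand":0.04},
    {"ax":13.9,"ay":-0.4,"az":-0.2,"x":0.025,"y":-0.0008,"z":-0.001,"hand":0.04},
    {"ax":13.9,"ay":-0.4,"az":-0.2,"x":0.035,"y":-0.0008,"z":-0.001,"hand":0.04},
    {"ax":13.9,"ay":-0.4,"az":-0.2,"x":0.042,"y":-0.0008,"z":-0.001,"hand":0.04},
    {"ax":13.9,"ay":-0.4,"az":-0.2,"x":0.046,"y":-0.0008,"z":-0.001,"hand":0.04},
    {"ax":13.9,"ay":-0.4,"az":-0.2,"x":0.046,"y":-0.0008,"z":-0.001,"hand":0.04},
    {"ax":13.9,"ay":-0.4,"az":-0.2,"x":0.046,"y":-0.0008,"z":-0.001,"hand":0.04},
  ],
)

```text
time: 19.15
tcp_pos: [0.5958, -0.0972, 0.1202]
tcp_rot: [-2.197, 0.055, 2.194]
wrist_force: [0.0, -0.1, 0.6]
finger_gap: 0.0401
```

```bash
sleep 1; python3 -c "
from h import *
go((.035,-.045,.085),-92.88)
b=env.camera('side')[:,:,::-1][190:300,270:400]; cv2.imwrite('pics/s4.png',cv2.resize(b,None,fx=5,fy=5,interpolation=cv2.INTER_CUBIC))
"
```

```text
t 19.15 tcp [ 0.5958 -0.0972  0.1202] F [ 0.03 -0.12  0.63] M [-0.016 -0.005  0.002] gap 0.0401 q [-0.28  0.48  1.62  0.    1.04  1.34]
yaw y -92.89 tilt [-1.    -0.    -0.001]
shift [ 0.0352 -0.      0.    ] turn [-0.01 -0.07  0.02]
```

View pics/s4.png

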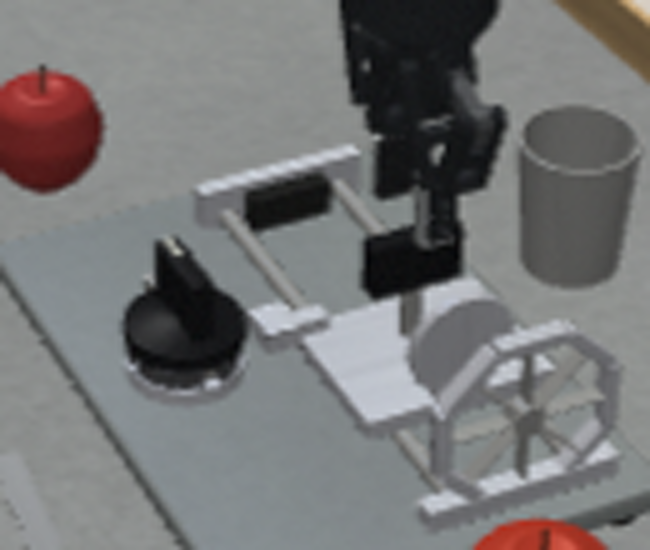

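move_arm(
  increments=[
    {"ax":0,"ay":0,"az":0,"x":0.01,"y":0,"z":0,"hand":0.04},
    {"ax":0,"ay":0,"az":0,"x":0.02,"y":0,"z":0,"hand":0.04},
    {"ax":0,"ay":0,"az":0,"x":0.03,"y":0,"z":0,"hand":0.04},
    {"ax":0,"ay":0,"az":0,"x":0.035,"y":0,"z":0,"hand":0.035},
    {"ax":0,"ay":0,"az":0,"x":0.035,"y":0,"z":0,"hand":0.028},
    {"ax":0,"ay":0,"az":0,"x":0.035,"y":0,"z":0,"hand":0.022},
    {"ax":0,"ay":0,"az":0,"x":0.035,"y":0,"z":0,"hand":0.019},
    {"ax":0,"ay":0,"az":0,"x":0.035,"y":0,"z":0,"hand":0.019},
  ],
)

```text
time: 20.0
tcp_pos: [0.5964, -0.0974, 0.0859]
tcp_rot: [-2.199, 0.055, 2.193]
wrist_force: [0.5, -0.2, -0.2]
finger_gap: 0.0191
```

```bash
sleep 1; python3 -c "
from h import *
go((.035,.055,.085),-92.88)
"
```

```text
t 20.0 tcp [ 0.5964 -0.0974  0.0859] F [ 0.51 -0.18 -0.21] M [-0.036 -0.053  0.017] gap 0.0191 q [-0.28  0.52  1.65  0.    0.97  1.34]
yaw y -92.89 tilt [-1.    -0.    -0.003]
shift [ 0.0009 -0.1001  0.0006] turn [-0.01 -0.14  0.01]
```

move_arm(
  increments=[
    {"ax":0,"ay":0,"az":0,"x":0,"y":-0.003,"z":0,"hand":0.019},
    {"ax":0,"ay":0,"az":0,"x":0,"y":-0.008,"z":0,"hand":0.019},
    {"ax":0,"ay":0,"az":0,"x":0,"y":-0.015,"z":0,"hand":0.019},
    {"ax":0,"ay":0,"az":0,"x":0,"y":-0.023,"z":0,"hand":0.019},
    {"ax":0,"ay":0,"az":0,"x":0,"y":-0.031,"z":0,"hand":0.019},
    {"ax":0,"ay":0,"az":0,"x":0,"y":-0.039,"z":0,"hand":0.019},
    {"ax":0,"ay":0,"az":0,"x":0,"y":-0.046,"z":0,"hand":0.019},
    {"ax":0,"ay":0,"az":0,"x":0,"y":-0.05,"z":0,"hand":0.019},
  ],
)

```text
time: 20.8
tcp_pos: [0.599, -0.0464, 0.0859]
tcp_rot: [-2.199, 0.054, 2.193]
wrist_force: [0.0, -2.0, 0.3]
finger_gap: 0.0185
```

```bash
sleep 1; python3 -c "
from h import *
go((.035,.055,.085),-92.88)
"
```

```text
t 20.8 tcp [ 0.599  -0.0464  0.0859] F [ 0.05 -2.01  0.32] M [-0.327 -0.092  0.005] gap 0.0185 q [-0.19  0.52  1.66  0.    0.96  1.43]
yaw y -92.86 tilt [-1.    -0.    -0.003]
shift [ 0.0009 -0.0491  0.0007] turn [ 0.02 -0.16  0.02]
```

Sliding with a 2 N push; continue to about 8 mm short of the stop.

move_arm(
  increments=[
    {"ax":0,"ay":0,"az":0,"x":0.0005,"y":-0.004,"z":0,"hand":0.019},
    {"ax":0,"ay":0,"az":0,"x":0.0005,"y":-0.011,"z":0,"hand":0.019},
    {"ax":0,"ay":0,"az":0,"x":0.0005,"y":-0.018,"z":0,"hand":0.019},
    {"ax":0,"ay":0,"az":0,"x":0.0005,"y":-0.026,"z":0,"hand":0.019},
    {"ax":0,"ay":0,"az":0,"x":0.0005,"y":-0.034,"z":0,"hand":0.019},
    {"ax":0,"ay":0,"az":0,"x":0.0005,"y":-0.042,"z":0,"hand":0.019},
    {"ax":0,"ay":0,"az":0,"x":0.0005,"y":-0.047,"z":0,"hand":0.019},
    {"ax":0,"ay":0,"az":0,"x":0.0005,"y":-0.05,"z":0,"hand":0.019},
  ],
)

```text
time: 21.6
tcp_pos: [0.6015, 0.0042, 0.0853]
tcp_rot: [-2.199, 0.054, 2.193]
wrist_force: [0.7, -2.1, -1.2]
finger_gap: 0.0192
```

```bash
sleep 1; python3 -c "
from h import *
go((.035,.065,.085),-92.88)
"
```

```text
t 21.6 tcp [0.6015 0.0042 0.0853] F [ 0.73 -2.09 -1.17] M [-0.3   -0.148 -0.012] gap 0.0192 q [-0.11  0.52  1.66  0.    0.96  1.51]
yaw y -92.82 tilt [-1.    -0.    -0.003]
shift [ 0.0003 -0.0084  0.0006] turn [ 0.06 -0.15  0.02]
```

Now slow steps, 1 mm per row, 7 mm.

move_arm(
  increments=[
    {"ax":0,"ay":0,"az":0,"x":0,"y":-0.001,"z":0,"hand":0.019},
    {"ax":0,"ay":0,"az":0,"x":0,"y":-0.002,"z":0,"hand":0.019},
    {"ax":0,"ay":0,"az":0,"x":0,"y":-0.003,"z":0,"hand":0.019},
    {"ax":0,"ay":0,"az":0,"x":0,"y":-0.004,"z":0,"hand":0.019},
    {"ax":0,"ay":0,"az":0,"x":0,"y":-0.005,"z":0,"hand":0.019},
    {"ax":0,"ay":0,"az":0,"x":0,"y":-0.006,"z":0,"hand":0.019},
    {"ax":0,"ay":0,"az":0,"x":0,"y":-0.007,"z":0,"hand":0.019},
    {"ax":0,"ay":0,"az":0,"x":0,"y":-0.007,"z":0,"hand":0.019},
  ],
)

```text
time: 22.4
tcp_pos: [0.6018, 0.0114, 0.0853]
tcp_rot: [-2.199, 0.054, 2.193]
wrist_force: [1.6, -1.0, -0.3]
finger_gap: 0.019
```

```bash
sleep 1; python3 -c "
from h import *
go((.035,.065,.085),-92.88)
"
```

```text
t 22.4 tcp [0.6018 0.0114 0.0853] F [ 1.58 -1.04 -0.31] M [-0.162 -0.1   -0.01 ] gap 0.019 q [-0.1   0.52  1.65  0.    0.96  1.52]
yaw y -92.83 tilt [-1.    -0.001 -0.003]
shift [ 0.0003 -0.0012  0.0006] turn [ 0.05 -0.15  0.03]
```

move_arm(
  increments=[
    {"ax":0,"ay":0,"az":0,"x":0,"y":-0.0005,"z":0,"hand":0.019},
    {"ax":0,"ay":0,"az":0,"x":0,"y":-0.001,"z":0,"hand":0.019},
    {"ax":0,"ay":0,"az":0,"x":0,"y":-0.0015,"z":0,"hand":0.019},
    {"ax":0,"ay":0,"az":0,"x":0,"y":-0.002,"z":0,"hand":0.019},
    {"ax":0,"ay":0,"az":0,"x":0,"y":-0.0022,"z":0,"hand":0.019},
    {"ax":0,"ay":0,"az":0,"x":0,"y":-0.0025,"z":0,"hand":0.019},
    {"ax":0,"ay":0,"az":0,"x":0,"y":-0.0025,"z":0,"hand":0.019},
    {"ax":0,"ay":0,"az":0,"x":0,"y":-0.0025,"z":0,"hand":0.019},
  ],
)

```text
time: 23.2
tcp_pos: [0.602, 0.014, 0.0853]
tcp_rot: [-2.199, 0.053, 2.193]
wrist_force: [1.7, -1.3, 0.4]
finger_gap: 0.0189
```

```bash
sleep 1; python3 -c "
from h import *
go((.035,.065,.085),-92.88)
"
```

```text
t 23.2 tcp [0.602  0.014  0.0853] F [ 1.69 -1.28  0.38] M [-0.254 -0.111 -0.02 ] gap 0.0189 q [-0.09  0.52  1.65  0.    0.96  1.53]
yaw y -92.82 tilt [-1.    -0.001 -0.003]
shift [0.0003 0.0014 0.0006] turn [ 0.06 -0.15  0.04]
```

move_arm(
  increments=[
    {"ax":0,"ay":0,"az":0,"x":0,"y":-0.0005,"z":0,"hand":0.019},
    {"ax":0,"ay":0,"az":0,"x":0,"y":-0.001,"z":0,"hand":0.019},
    {"ax":0,"ay":0,"az":0,"x":0,"y":-0.0015,"z":0,"hand":0.019},
    {"ax":0,"ay":0,"az":0,"x":0,"y":-0.002,"z":0,"hand":0.019},
    {"ax":0,"ay":0,"az":0,"x":0,"y":-0.0022,"z":0,"hand":0.019},
    {"ax":0,"ay":0,"az":0,"x":0,"y":-0.0025,"z":0,"hand":0.019},
    {"ax":0,"ay":0,"az":0,"x":0,"y":-0.0025,"z":0,"hand":0.019},
    {"ax":0,"ay":0,"az":0,"x":0,"y":-0.0025,"z":0,"hand":0.019},
  ],
)

```text
time: 24.0
tcp_pos: [0.6021, 0.0152, 0.0853]
tcp_rot: [-2.2, 0.055, 2.194]
wrist_force: [-0.1, -7.2, -0.4]
finger_gap: 0.0192
```

```bash
sleep 1; python3 -c "
from h import *
go((.035,.065,.085),-92.88)
"
```

```text
t 24.0 tcp [0.6021 0.0152 0.0853] F [-0.14 -7.17 -0.37] M [-1.097 -0.053 -0.055] gap 0.0192 q [-0.09  0.52  1.65 -0.    0.96  1.53]
yaw y -92.81 tilt [-1.     0.001 -0.003]
shift [0.0003 0.0026 0.0006] turn [ 0.07 -0.15 -0.07]
```

move_arm(
  increments=[
    {"ax":0,"ay":0,"az":0,"x":0,"y":0,"z":0,"hand":0.022},
    {"ax":0,"ay":0,"az":0,"x":0,"y":0,"z":0,"hand":0.03},
    {"ax":0,"ay":0,"az":0,"x":0,"y":0,"z":0,"hand":0.036},
    {"ax":0,"ay":0,"az":0,"x":0,"y":0,"z":0,"hand":0.036},
    {"ax":0,"ay":0,"az":0,"x":-0.02,"y":0,"z":0,"hand":0.036},
    {"ax":0,"ay":0,"az":0,"x":-0.05,"y":0,"z":0,"hand":0.036},
    {"ax":0,"ay":0,"az":0,"x":-0.09,"y":0,"z":0,"hand":0.036},
    {"ax":0,"ay":0,"az":0,"x":-0.12,"y":0,"z":0,"hand":0.036},
  ],
)

```text
time: 24.8
tcp_pos: [0.6021, 0.0156, 0.2074]
tcp_rot: [-2.201, 0.055, 2.193]
wrist_force: [1.5, 0.5, -0.5]
finger_gap: 0.0359
```

```bash
sleep 1; python3 -c "
from h import *
go((.035,.065,.085),-92.88)
b=env.camera('side')[:,:,::-1][190:310,250:400]; cv2.imwrite('pics/s5.png',cv2.resize(b,None,fx=5,fy=5,interpolation=cv2.INTER_CUBIC))
print('now ',drop())
print('handle',[(np.array(e['extent']).round(),e['conf']) for e in env.spot_in('handle','side')[:1]],'expected centre',proj('side',W((.035,.065,.095))))
"
```

```text
t 24.8 tcp [0.6021 0.0156 0.2074] F [ 1.45  0.5  -0.48] M [-0.022 -0.008  0.002] gap 0.0359 q [-0.09  0.38  1.54 -0.    1.22  1.53]
yaw y -92.8 tilt [-1.     0.001 -0.004]
shift [0.1224 0.0029 0.0011] turn [ 0.08 -0.21 -0.06]
now  [ 28  37  43  44  43  40  39  35  28  20  15  21  39  48  61  91 124 112
 118 130 135 134]
handle [(array([304., 213., 363., 254.]), 0.7)] expected centre [[333.29889403 219.56772398]]
```

View pics/s5.png

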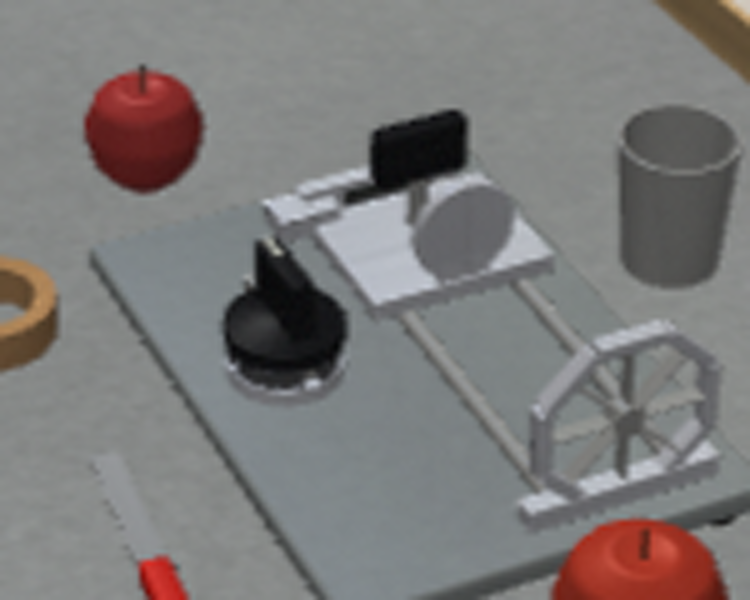

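```bash
python3 -c "
from workcell import env
print(env.job_done())"
```

```text
the job is handed in; nothing more can be done
None
```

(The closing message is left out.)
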